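# Load the carving rest, unhitch it from its ball and hold it tilted

### The job

Set the half-carved wooden bird, block down and lengthwise, centred on the narrow cork strip of the tilting carving rest and let go of it. Then take the red grip of the hitch latch, pull it sideways against its spring while the bar is still down, lift the bar off the ball by that grip until the grip is about 10 cm higher than before, and finish while still holding it there by the grip, steady, with the bird still on the cork. Leave the mallet, cup, sanding block and gouge where they are.

Things in the scene. Friction and masses are not known exactly. Their poses are not given: they have to be found in the camera images.
- bird_mid (a point): Grip point of the loose half-carved wooden bird (about 130 g), on its pale block: 44 mm wide (x), 92 mm long (y), 34 mm tall, flat upright sides. The darker bird on top (29 mm wide) makes it 66 mm tall, head toward +y. The point is on the block's vertical centre line, 22 mm above its underside; grip across x. Either end may point either way on the rest.
- rest_mid (a point): Centre of the top face of the cork strip (26 mm along x, 108 mm along y) on the wooden tilting bar; the block overhangs it 9 mm a side. With the bar down it is level, 82 mm above the table. y runs along the bar from hinge to ball end, z up. The 40 mm wide bar's top is 6 mm lower. A cross stop, 18 mm higher than the cork, has its face 53 mm from here toward the hinge.
- grip_mid (a point): Point in the red upright latch grip (16 mm in x, 22 mm in y, 52 mm tall) over the blue coupler: 31 mm above its foot, 21 mm below its top, 125 mm above the table with the bar down. x is parallel to the hinge axis, y along the bar away from the hinge. Pinch across x, pull along -x. Around its foot a flat plate 31 mm lower; a lug 18 to 28 mm away on +x, top 25 mm lower.
- tilt_hinge (a point): Point on the bar's hinge axis (its x), mid-width, 66 mm above the table. y points along the bar to the ball end. With the bar down, grip_mid is 260 mm along y and 59 mm above it, rest_mid 120 mm along y and 16 mm above. The posts beside it reach 81 mm above the table.
- tongue (a joint): Tilt of the bar about its hinge, rad: 0 down with the coupler on the ball, growing as the ball end rises, at most 0.7. About 0.4 lifts the grip 10 cm. It falls when let go; bar and latch weigh about 0.55 kg. With the latch home the ball holds it below about 0.02.
- latch (a joint): Travel of the latch, m: 0 home, 0.016 fully pulled (grip moved along its own -x). A spring draws it home: about 3.6 N at 0, 8.4 N fully pulled. The jaw is clear of the ball beyond 0.009. It slides freely only while the bar is not being pulled upward.
- bird: The whole bird with its block as a solid; origin under the block's centre, 22 mm below bird_mid; same axes.
- latch_grip: The red latch grip as a solid; origin at the centre of its foot, 31 mm below grip_mid; same axes.
- mallet: Wooden carver's mallet standing on its head, handle up, 86 mm across, 215 mm tall; origin under its centre. Bystander.
- cup: White paper cup, 76 mm across, 90 mm tall; origin under its centre. Bystander.
- sanding_block: Grey sanding block lying flat, 60 by 100 by 30 mm; origin under its centre. Bystander.
- gouge: Gouge lying on the table, wooden handle 22 mm thick and 110 mm long toward its -y, steel blade 100 mm toward its +y; origin on the table where they meet. Bystander.
There are look-alikes about, which are no part of the job. Of the things that look like the bird, take the one that is farthest from the robot's base at the start.

How it is judged:
By the outcome, as a careful person would: the job done as asked, in the order asked, and still so for the second after the job is handed in, while the arm keeps its last pose, push and grip.
It also fails if it takes over 51 s, if anything falls off the work surface, if the arm or the gripper's body presses on something with over 40 N, if the wrist force passes 120 N, or if a joint passes its speed limit or range.

### The arm

A 6-joint arm with a two-finger parallel gripper is mounted at the origin on the work surface. World frame = base frame: x ahead of the robot, y to its left, z up, the work surface at z = 0. Lengths are in mm, angles in rad, forces in N, time in s.
With the tool pointing down it reaches from about 425 to 925 mm from the base axis. Payload 12.5 kg.
Tool frame: the origin (TCP) lies at the centre of the arm's flange, where the gripper is bolted on; the fingertips stand 173 mm ahead of it and the grasp point (between the pads) lies 155 mm ahead of it; x points along the fingers, y is the direction in which the jaws open and shut, and the axes are right-handed (so a half turn about x gives the same grasp; the last joint's range is limited). The gripper opens to 85 mm and grips with 20 to 120 N. Pads are 22 mm wide; open, the fingers measure 114 mm over their backs; the gripper's body (76 mm by 85 mm) begins 54 mm behind the grasp point. The pads swing forward as they close: fully open they stand 13 mm farther back than shut.
Start: joints at [-1.386, 0.491, 1.559, -0, 1.092, -0.106], TCP at [179.219, -598.753, 404.727] pointing down, gripper open.
Joint ranges: [-3.1, 3.1], [-0.84, 2.19], [0.05, 2.79], [-1.13, 4.28], [0.06, 2.93], [-2.69, 2.69]. Speed limits (rad/s): [2.22, 2.22, 2.79, 3.14, 3.14, 3.14].

### API

Orientations are given as a unit quaternion [w, x, y, z].
In Python, from cell import r gives the robot as it stands.
- The arm moves only by the shell command python3 -m handwheel 'ROWS' [FORCE]. ROWS is a JSON object of lists of equal length, an entry for each row: "hand": the opening, from 0 (shut) to 1 (fully open); "travel": the shift along the tool's x, y, z in mm, a list of three; "dr": the turn, a rotation vector about the tool's x, y, z in rad, a list of three. A call has 1 to 5 rows; each row shifts and turns the commanded pose from where the row before left it, along the tool's axes as they then stand; what a row does not reach is not made up. A row lasts 1/8 s, in which the tool goes at most 62.5 mm and 10.7 degrees, less where a joint would pass 70% of its speed; a pose out of reach is approached as far as the arm can. A call with a gripper value outside its range is refused whole. The fingers move at their own pace and stop on an object; FORCE is the grip in N (left out, the last holds). Time passes only in rows, so rows that do not move let the fingers close. It gives the time, the measured TCP pose, the force and the opening at its end, in the units of the state.
- r.get_state(): the state, without advancing time (a new reading comes with each control period).
- r.get_image(name): name is "scene" or "top" or "wrist"; returns the picture (400x640x3 uint8, red, green, blue); there is no depth.
- r.camera_model(name): a dict with "mtx" (3x3 intrinsics, pixels), "xyz" and "attitude" of the camera in the world. Camera axes: x right, y down, z forward; pixel columns grow to the right and rows downward; lengths in mm; the calibration is good to about 2 mm. A picture is of the moment at which its call begins: read the wrist's pose just before it. camera_model takes no time and is no camera call; for the wrist camera it gives the pose at the moment of the call.
- r.finish_job(): hands the job in, once; it reports no verdict.
Trained networks look in the newest picture that a camera, given by its name, has taken for a name from the list of things; names that differ only in an ending like _2 or _b are one class to them, and where a whole thing is asked for, a point or a joint stands for the part that bears it (a point fixed in the world has none). Each returns a list of dicts, best first, with "conf" (0 to 1); they miss things now and then, are a little off and sometimes report something else, mostly with a low value. They report only what shows in the picture. A call takes as long as a camera call. They do not tell look-alikes from the thing itself.
- r.find_in(query, camera): "point" ([x, y, z] in mm, in the coordinates of the camera as it stood for that picture, good to about 4 mm: the middle of the surface that is visible of it).
The state is a dict: "time_s": time; "joint_pos": joint angles; "joint_velocities": joint speeds; "tau": joint torques, N m; "tool_pos": TCP position; "tcp_rot": TCP orientation; "ft_force": force on the tool from outside, world axes, zero at the start; "wrist_torque": the same for the moment, N m; "grip_width": finger opening in mm.
Only numpy, scipy, OpenCV 4.12 (cv2) and the standard library are available. Lean on these libraries where they do the work, as an engineer would, in place of code of your own. Each camera call takes 0.05 s, during which the arm holds its last target.

## Working session

There is one attempt and no reset: what is moved stays moved. The work goes in short steps, Python scripts to look and compute and a shell command to move; the robot and the scene stay as the last step left them, time stands still between calls to the robot, and variables do not carry over. Pictures are saved under pics/ and viewed, and the job is handed in when it is done.

```bash
ls; mkdir -p pics
cat > h.py <<'E'
import numpy as np,cv2
from scipy.spatial.transform import Rotation as R
from cell import r
def cam(n):
    m=r.camera_model(n); K=np.array(m["mtx"]);t=np.array(m["xyz"]);a=m["attitude"]
    a=np.array(a)
    if a.shape==(4,): A=R.from_quat([a[1],a[2],a[3],a[0]]).as_matrix()
    else: A=a
    return K,t,A
def ray(n,u,v,z):
    K,t,A=cam(n); d=A@np.linalg.solve(K,[u,v,1]); s=(z-t[2])/d[2]; return t+s*d
def proj(n,p):
    K,t,A=cam(n); c=K@(A.T@(np.array(p)-t)); return c[:2]/c[2]
def shot(n,f):
    im=r.get_image(n); cv2.imwrite("pics/"+f,cv2.cvtColor(np.asarray(im),cv2.COLOR_RGB2BGR)); return im
def find(q,n):
    K,t,A=cam(n)
    o=[]
    for d in r.find_in(q,n):
        p=A@np.array(d["point"])+t; o.append((p.round(1).tolist(),round(d["conf"],2),proj(n,p).round().tolist()))
    return o
def tool():
    s=r.get_state(); q=s["tcp_rot"]; return np.array(s["tool_pos"]),R.from_quat([q[1],q[2],q[3],q[0]]).as_matrix(),s
E
python3 - <<'E'
from h import *
shot("scene","s0.png")
p,A,s=tool();print(s["time_s"],p,A.round(3).tolist())
for n in ["scene","top"]:
    if n=="top": shot("top","t0.png")
    for q in ["bird","rest_mid","latch_grip","tilt_hinge","mallet","cup","sanding_block","gouge"]:
        print(n,q,find(q,n))
print(r.camera_model("top"))
print(r.get_state()["time_s"])
E
```

```text
pics
0.05 [ 179.20263834 -598.7181973   404.14053218] [[-0.0, 0.287, -0.958], [0.001, -0.958, -0.287], [-1.0, -0.001, -0.0]]
scene bird [([245.6, -332.6, 37.1], 0.7, [326.0, 138.0]), ([492.5, -297.4, 33.8], 0.59, [277.0, 160.0])]
scene rest_mid [([556.0, 139.7, 77.8], 0.69, [320.0, 224.0])]
scene latch_grip []
scene tilt_hinge [([557.1, 145.7, 80.5], 0.96, [320.0, 225.0]), ([762.3, -28.4, 65.2], 0.34, [239.0, 217.0])]
scene mallet [([592.4, 478.0, 98.0], 0.95, [374.0, 304.0])]
scene cup [([764.0, -29.0, 64.8], 0.63, [238.0, 218.0]), ([591.4, 480.6, 98.5], 0.22, [375.0, 304.0])]
scene sanding_block [([667.7, -298.3, 27.2], 0.77, [236.0, 174.0])]
scene gouge [([330.6, 349.6, 13.5], 0.77, [414.0, 255.0]), ([532.8, 217.8, 129.6], 0.19, [340.0, 225.0])]
top bird [([371.4, -257.1, 35.2], 0.84, [406.0, 230.0]), ([485.7, -314.4, 31.1], 0.8, [421.0, 199.0]), ([264.8, -360.7, 30.4], 0.49, [435.0, 260.0]), ([556.3, 105.9, 76.9], 0.33, [305.0, 179.0])]
top rest_mid [([555.2, 102.2, 73.5], 0.92, [306.0, 179.0])]
top latch_grip [([531.4, 208.2, 142.3], 0.54, [274.0, 184.0])]
top tilt_hinge [([558.9, 102.7, 78.4], 0.83, [306.0, 178.0])]
top mallet [([573.8, 454.8, 102.0], 0.6, [204.0, 173.0])]
top cup [([771.8, -46.2, 43.1], 0.72, [346.0, 121.0]), ([559.9, 107.0, 77.7], 0.53, [305.0, 178.0])]
top sanding_block [([662.7, -316.9, 31.7], 0.97, [420.0, 151.0])]
top gouge [([323.8, 338.8, 18.3], 0.83, [241.0, 245.0])]
{'mtx': array([[419.06282213,   0.        , 320.21203405],
       [  0.        , 419.06282213, 195.26354408],
       [  0.        ,   0.        ,   1.        ]]), 'xyz': array([ 373.00195322,   75.97135017, 1549.60093748]), 'attitude': array([ 0.02408702, -0.70429418,  0.70862204, -0.03527498])}
0.9
```

Run:
```python
import cv2
for a,(x0,y0,x1,y1) in {"s0":(200,110,440,350),"t0":(180,90,470,290)}.items():
    i=cv2.imread(f"pics/{a}.png")[y0:y1,x0:x1]
    s=min(800/i.shape[1],600/i.shape[0]); cv2.imwrite(f"pics/{a}c.png",cv2.resize(i,None,fx=s,fy=s,interpolation=cv2.INTER_CUBIC))
```

```text
(no output)
```

View pics/s0c.png

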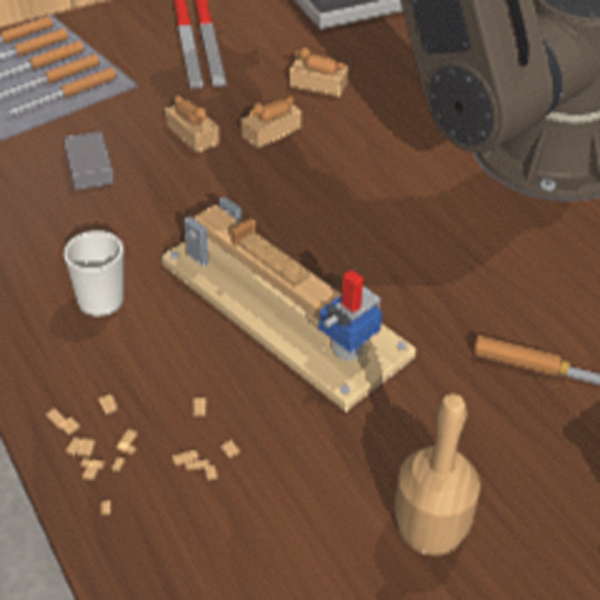

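View pics/t0c.png

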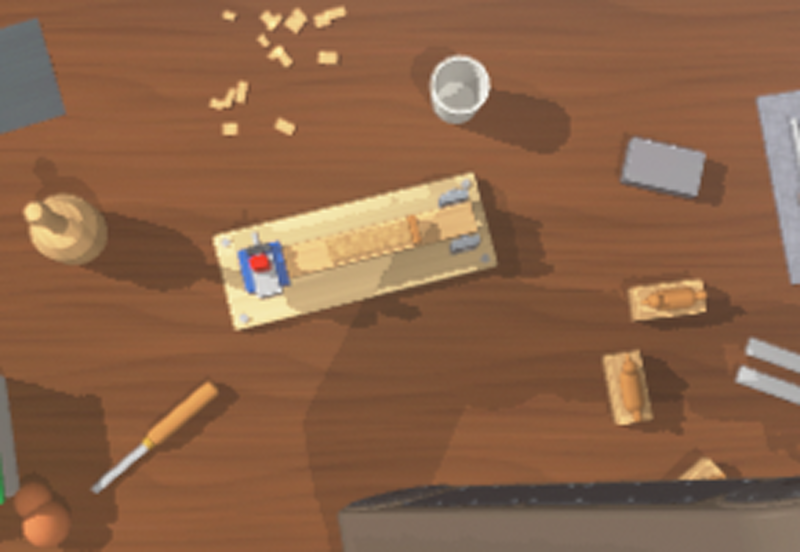

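Two look-alikes are nearer; the target is the bird near (488,-310), at top crop (667,298). The rest runs from top crop (470,218) to the grip at (262,262).

Run:
```python
from h import *
im=cv2.imread("pics/t0.png")
def c(x,y): return (180+x/2.7586,90+y/2.7586)
C=[ray("top",*c(x,y),34)[:2] for x,y in [(628,288),(702,279),(707,313),(633,321)]]
print(np.round(C,1)); m=np.mean(C,0); print("bird",m)
d=(C[0]-C[1]+C[3]-C[2])/2; print(d, np.degrees(np.arctan2(d[1],d[0])))
# cork corners
C=[ray("top",*c(x,y),82)[:2] for x,y in [(328,240),(409,220),(412,243),(333,262)]]
print(np.round(C,1)); m=np.mean(C,0); print("cork",m)
d=(C[0]-C[1]+C[3]-C[2])/2; print(d, np.degrees(np.arctan2(d[1],d[0])))
p=[ray("top",*c(260,262),146)]; print("griptop",p)
# base board corners z~15
C=[ray("top",*c(x,y),15)[:2] for x,y in [(213,237),(474,173),(495,266),(234,329)]]
print(np.round(C,1)); d=(C[0]-C[1]+C[3]-C[2])/2; print(d, np.degrees(np.arctan2(d[1],d[0])))
p,A,s=tool(); K,t,B=cam("wrist"); print("wristcam in tool",A.T@(t-p),(A.T@B).round(3), K)
```

```text
[[ 501.9 -267. ]
 [ 513.3 -365.5]
 [ 468.3 -370.8]
 [ 458.3 -272.6]]
bird [ 485.44326253 -318.96287597]
[-10.70145323  98.36072761] 96.20924506728876
[[561.5 127. ]
 [586.8  23.2]
 [557.1  19.6]
 [533.2 120.7]]
cork [559.64727837  72.64605259]
[-24.61806562 102.40778659] 103.51699612680396
griptop [array([526.65352144, 207.68246621, 146.        ])]
[[574.9 282.7]
 [660.  -67.2]
 [534.  -93.7]
 [451.8 254.2]]
[-83.63967679 348.84798923] 103.48271231549228
wristcam in tool [ 31.46350282   1.24025039 -74.65917525] [[-0.    -0.294  0.956]
 [ 1.    -0.001 -0.   ]
 [ 0.001  0.956  0.294]] [[286.92172688   0.         322.02434761]
 [  0.         286.92172688 198.47647808]
 [  0.           0.           1.        ]]
```

```bash
python3 -m handwheel '{"hand":[1,1,1,1,1],"travel":[[0,-23,-47],[0,-23,-47],[0,-23,-47],[0,-23,-47],[0,-23,-47]],"dr":[[0,0,0],[0,0,0],[0,0,0],[0,0,0],[0,0,0]]}' 30
python3 -m handwheel '{"hand":[1,1,1,1,1],"travel":[[0,-23,-47],[0,-23,-47],[0,-23,-47],[0,0,0],[0,0,0]],"dr":[[0,0,0],[0,0,0],[0,0,0],[-0.173,0,0],[-0.173,0,0]]}'
python3 -m handwheel '{"hand":[1,1,1,1,1],"travel":[[0,0,0],[0,0,0],[0,0,0],[0,0,0],[0,0,0]],"dr":[[-0.173,0,0],[-0.173,0,0],[-0.173,0,0],[-0.173,0,0],[-0.173,0,0]]}'
python3 -m handwheel '{"hand":[1,1],"travel":[[0,0,0],[0,0,0]],"dr":[[-0.173,0,0],[0,0,0]]}'
python3 - <<'E'
from h import *
p,A,s=tool();print(s["time_s"],p.round(1),A.round(3).tolist(),s["grip_width"],s["ft_force"])
shot("wrist","w1.png"); print(find("bird","wrist"),find("bird_mid","wrist"))
E
```

```text
time_s: 1.52
tool_pos: [372.5, -419.9, 404.9]
tcp_rot: [0.103, 0.7, 0.102, -0.7]
ft_force: [1.4, -0.8, 0.7]
grip_width: 85.5
time_s: 2.15
tool_pos: [487.2, -313.9, 404.7]
tcp_rot: [-0.224, -0.671, -0.224, 0.671]
ft_force: [-0.5, -0.5, -1.4]
grip_width: 85.6
time_s: 2.78
tool_pos: [486.7, -314.7, 404.7]
tcp_rot: [-0.484, -0.516, -0.484, 0.516]
ft_force: [-0.2, 0.2, -0.4]
grip_width: 85.3
time_s: 3.02
tool_pos: [486.7, -314.7, 404.7]
tcp_rot: [0.525, 0.474, 0.525, -0.474]
ft_force: [-0.2, -0.2, 1.1]
grip_width: 85.7
3.025 [ 486.7 -314.7  404.7] [[0.0, 0.995, 0.103], [-0.0, 0.103, -0.995], [-1.0, 0.0, 0.0]] 85.68688120358308 [-0.24128174 -0.16466834  1.07053537]
[([490.5, -309.1, 33.5], 0.95, [326.0, 170.0]), ([381.0, -262.9, 34.5], 0.75, [234.0, 121.0]), ([245.9, -333.9, 31.7], 0.63, [122.0, 170.0])] [([485.1, -313.9, 35.3], 0.93, [321.0, 174.0]), ([239.8, -335.9, 35.4], 0.89, [115.0, 171.0]), ([378.9, -260.7, 35.6], 0.75, [232.0, 119.0])]
```

View pics/w1.png

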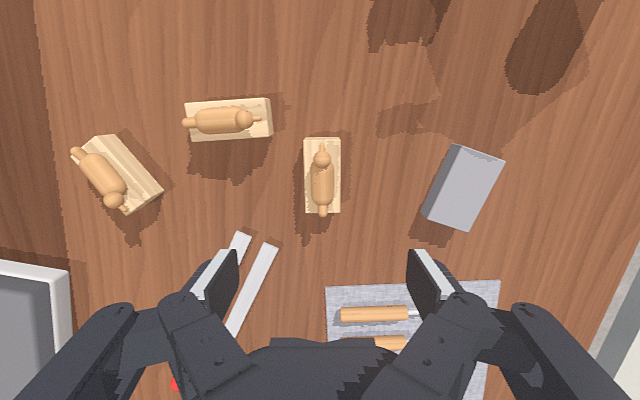

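The target bird's block shows at (304..340, 138..213) in the wrist picture, its sides parallel to the image's vertical; head up (toward +y).

Run:
```python
from h import *
im=cv2.imread("pics/w1.png")[110:240,270:370]; cv2.imwrite("pics/w1c.png",cv2.resize(im,None,fx=4.5,fy=4.5,interpolation=cv2.INTER_CUBIC))
C=[ray("wrist",u,v,34)[:2] for u,v in [(304,138),(340,138),(340,213),(304,213)]]
print(np.round(C,1),np.mean(C,0))
```

```text
[[ 461.5 -274.2]
 [ 503.1 -270. ]
 [ 514.  -362. ]
 [ 469.  -366.5]] [ 486.87148381 -318.16312032]
```

View pics/w1c.png

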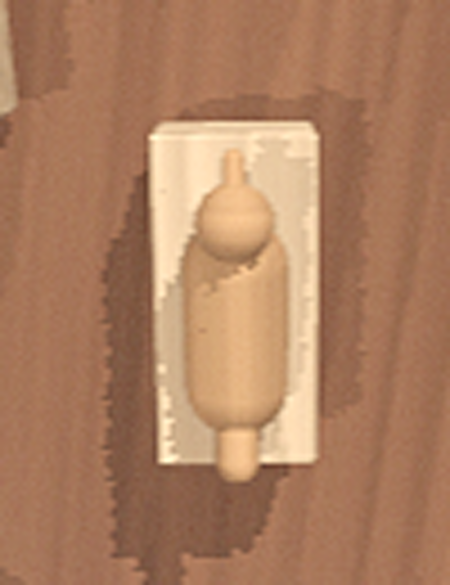

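```bash
python3 -m handwheel '{"hand":[1,1,1,1,1],"travel":[[50,0,3],[50,0,0],[50,0,0],[40,0,0],[20,0,0]],"dr":[[0,0,0],[0,0,0],[0,0,0],[0,0,0],[0,0,0]]}' 
python3 -m handwheel '{"hand":[1,1],"travel":[[17.5,0,0],[0,0,0]],"dr":[[0,0,0],[0,0,0]]}' 
python3 -m handwheel '{"hand":[0,0,0,0,0],"travel":[[0,0,0],[0,0,0],[0,0,0],[0,0,0],[0,0,0]],"dr":[[0,0,0],[0,0,0],[0,0,0],[0,0,0],[0,0,0]]}' 40
python3 - <<'E'
from h import *
p,A,s=tool();print(s["time_s"],p.round(1),A.round(3).tolist(),s["grip_width"],s["ft_force"])
shot("wrist","w2.png")
E
```

```text
time_s: 3.8
tool_pos: [486.7, -317.5, 192.5]
tcp_rot: [0.524, 0.474, 0.526, -0.474]
ft_force: [-0.4, -0.1, 0.2]
grip_width: 85.2
time_s: 4.05
tool_pos: [486.9, -317.6, 176.4]
tcp_rot: [0.525, 0.474, 0.526, -0.474]
ft_force: [0.3, -1.2, 0.8]
grip_width: 85.3
time_s: 4.68
tool_pos: [487.2, -317.8, 178.3]
tcp_rot: [0.526, 0.473, 0.525, -0.473]
ft_force: [-0.8, 0.8, 6.0]
grip_width: 43.4
4.675 [ 487.2 -317.8  178.3] [[0.001, 0.995, 0.104], [-0.001, 0.104, -0.995], [-1.0, 0.001, 0.001]] 43.35919994821407 [-0.82663026  0.80747254  5.95668676]
```

View pics/w2.png

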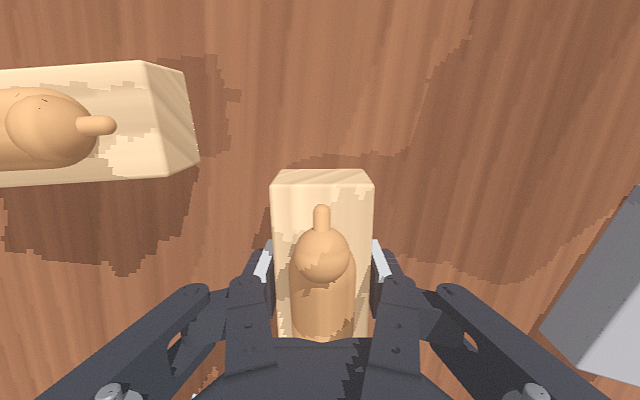

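```bash
python3 - <<'E'
from h import *
p,A,s=tool()
for u,v in [(271,186),(374,185)]:
    q=ray("wrist",u,v,34); print(q.round(1), (A.T@(q-p)).round(1))
# far end top edge should be at tool z=-46 if centred
E
python3 -m handwheel '{"hand":[0,0],"travel":[[-40,0,0],[-40,0,0]],"dr":[[0,0,0],[0,0,0]]}'
python3 - <<'E'
from h import *
p,A,s=tool();print(s["time_s"],p.round(1),s["grip_width"],s["ft_force"],s["wrist_torque"])
shot("wrist","w3.png")
E
```

```text
[ 462.1 -276.1   34. ] [144.1 -20.7 -44.3]
[ 503.6 -271.3   34. ] [144.2  21.  -44.7]
time_s: 4.97
tool_pos: [486.9, -317.6, 258.2]
tcp_rot: [0.525, 0.473, 0.526, -0.473]
ft_force: [1.5, -0.3, -0.9]
grip_width: 43.4
4.975 [ 486.9 -317.6  258.2] 43.44049743831256 [ 1.46076422 -0.34255508 -0.87739351] [-0.01643214  0.03309011 -0.00164736]
```

View pics/w3.png

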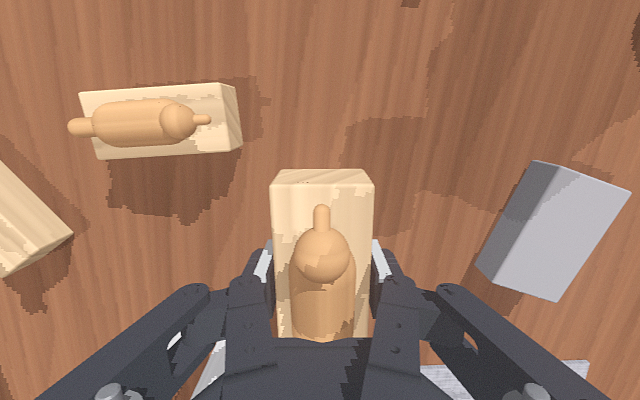

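```bash
python3 -m handwheel '{"hand":[0,0,0,0,0],"travel":[[-40,0,0],[-20,20,-43],[-20,20,-43],[-20,20,-43],[0,20,-43]],"dr":[[0,0,0],[0,0,0],[0,0,0],[0,0,0],[0,0,0]]}' 
python3 -m handwheel '{"hand":[0,0,0,0,0],"travel":[[0,20,-43],[0,20,-43],[0,3,-43],[0,0,0],[0,0,0]],"dr":[[0,0,0],[0,0,0],[0,0,0],[-0.129,0,0],[0,0,0]]}'
python3 - <<'E'
from h import *
p,A,s=tool();print(s["time_s"],p.round(1),A.round(3).tolist(),s["grip_width"],s["ft_force"],s["wrist_torque"])
shot("wrist","w4.png")
for q in ["rest_mid","grip_mid","tilt_hinge","latch_grip"]: print(q,find(q,"wrist"))
E
```

```text
time_s: 5.65
tool_pos: [549.0, -136.8, 358.9]
tcp_rot: [0.526, 0.474, 0.524, -0.473]
ft_force: [1.3, -0.4, -0.4]
grip_width: 43.1
time_s: 6.28
tool_pos: [577.9, -5.0, 357.3]
tcp_rot: [0.555, 0.438, 0.555, -0.438]
ft_force: [0.2, 0.2, -0.6]
grip_width: 43.8
6.275 [577.9  -5.  357.3] [[0.0, 0.973, 0.231], [-0.0, 0.231, -0.973], [-1.0, 0.0, 0.0]] 43.807705615119204 [ 0.15036658  0.18965452 -0.56067522] [-0.03884688 -0.04821047  0.03515587]
rest_mid [([560.1, 88.8, 75.2], 0.79, [327.0, 81.0])]
grip_mid []
tilt_hinge [([559.7, 86.8, 80.8], 0.93, [326.0, 83.0])]
latch_grip []
```

View pics/w4.png

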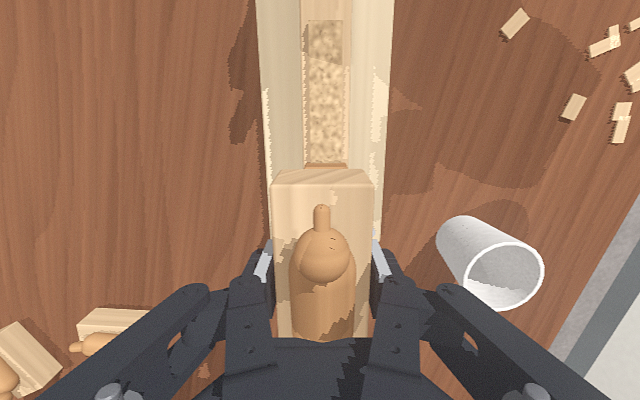

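The cork shows at about (308..345, 20..162), square with the held bird; the stop is at (325,165).

Run:
```python
from h import *
im=cv2.imread("pics/w4.png")[0:190,250:400]; cv2.imwrite("pics/w4c.png",cv2.resize(im,None,fx=3.15,fy=3.15,interpolation=cv2.INTER_CUBIC))
```

```text
(no output)
```

View pics/w4c.png

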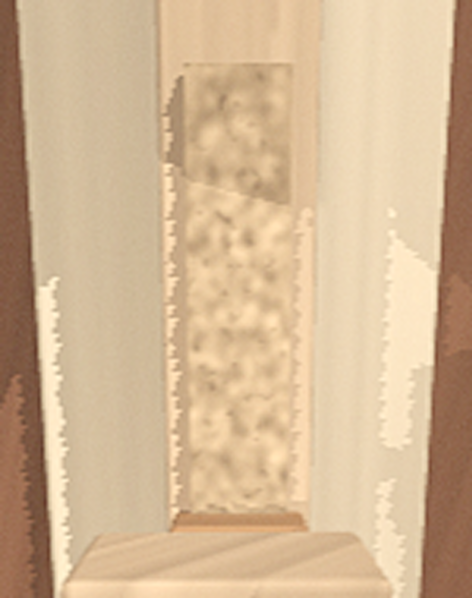

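Run:
```python
from h import *
p,A,s=tool()
def g(x,y,z):
    q=ray("wrist",250+x/3.15,y/3.15,z); return q.round(1),(A.T@(q-p)).round(1)
for n,a in {"farL":(184,63,82),"farR":(291,63,82),"midL":(187,300,82),"midR":(292,300,82),"nearL":(188,505,82),"nearR":(291,505,82),"barFL":(160,63,76),"barFR":(319,63,76),"barNL":(170,480,76),"barNR":(310,480,76),"stopL":(175,513,100),"stopR":(303,513,100)}.items(): print(n,*g(*a))
```

```text
farL [536.5 125.9  82. ] [ 275.2  -10.3 -138. ]
farR [561.2 131.7  82. ] [ 275.2   15.  -138. ]
midL [548.5  74.4  82. ] [275.2 -10.3 -85.1]
midR [574.5  80.5  82. ] [275.2  16.3 -85.1]
nearL [560.1  23.4  82. ] [275.2 -10.8 -32.8]
nearR [587.3  29.7  82. ] [275.2  17.1 -32.8]
barFL [530.2 126.1  76. ] [ 281.2  -16.4 -139.6]
barFR [567.8 134.9  76. ] [ 281.2   22.2 -139.6]
barNL [553.7  28.   76. ] [281.2 -15.9 -38.7]
barNR [591.3  36.8  76. ] [281.2  22.7 -38.7]
stopL [557.4  23.8 100. ] [257.2 -13.3 -33.8]
stopR [588.8  31.1 100. ] [257.2  18.9 -33.8]
```

```bash
python3 -m handwheel '{"hand":[0,0,0,0,0],"travel":[[0,3,-43],[0,0,-44],[35,0,0],[35,0,0],[15,0,0]],"dr":[[0,0,0],[0,0,0],[0,0,0],[0,0,0],[0,0,0]]}' 
python3 -m handwheel '{"hand":[0],"travel":[[0,0,0]],"dr":[[0,0,0]]}'
python3 - <<'E'
from h import *
p,A,s=tool();print(s["time_s"],p.round(1),A.round(3).tolist(),s["grip_width"],s["ft_force"],s["wrist_torque"])
shot("wrist","w5.png")
shot("scene","s5.png"); im=cv2.imread("pics/s5.png")[170:290,250:410]; cv2.imwrite("pics/s5c.png",cv2.resize(im,None,fx=5,fy=5,interpolation=cv2.INTER_CUBIC))
E
```

```text
time_s: 7.15
tool_pos: [560.8, 79.6, 270.7]
tcp_rot: [0.554, 0.438, 0.555, -0.439]
ft_force: [-0.7, 1.0, -1.8]
grip_width: 43.1
time_s: 7.28
tool_pos: [561.1, 79.5, 271.7]
tcp_rot: [0.554, 0.438, 0.555, -0.439]
ft_force: [1.2, -0.7, -0.9]
grip_width: 43.4
7.275 [561.1  79.5 271.7] [[-0.001, 0.973, 0.23], [-0.0, 0.23, -0.973], [-1.0, -0.001, -0.0]] 43.443147472629065 [ 1.15983344 -0.72357333 -0.93239489] [ 0.04220616  0.00315843 -0.01308967]
```

View pics/w5.png

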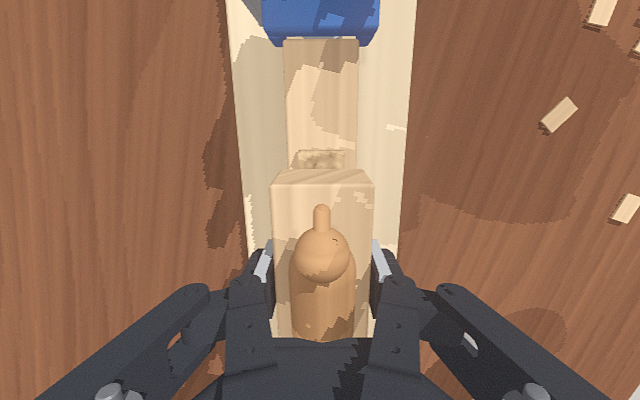

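View pics/s5c.png

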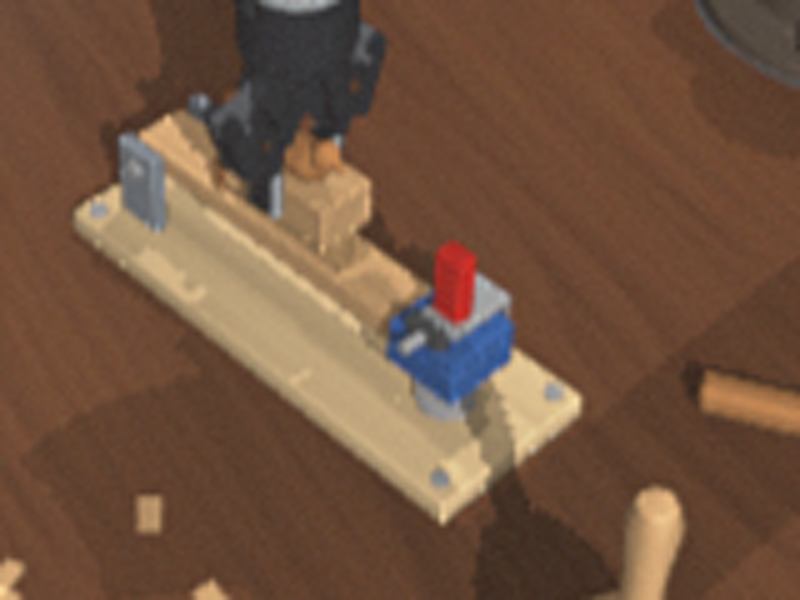

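Run:
```python
from h import *
im=cv2.imread("pics/w5.png")[30:200,250:400]; cv2.imwrite("pics/w5c.png",cv2.resize(im,None,fx=3.5,fy=3.5,interpolation=cv2.INTER_CUBIC))
```

```text
(no output)
```

View pics/w5c.png

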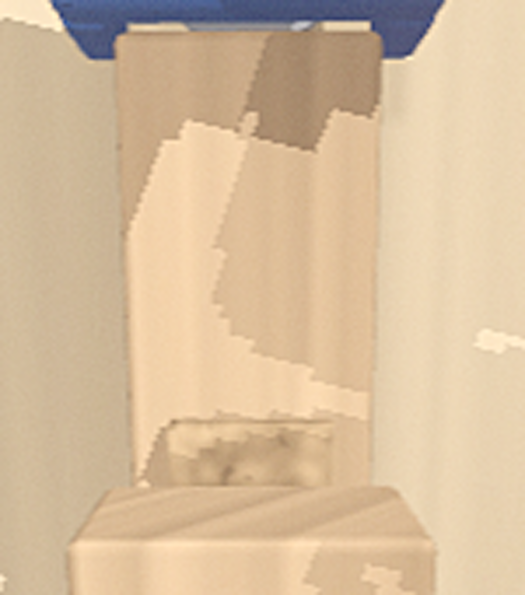

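Run:
```python
from h import *
p,A,s=tool()
for n,(x,y,z) in {"corkL":(168,423,82),"corkR":(332,423,82),"barL":(134,440,76),"barR":(372,440,76),"barFL":(117,100,76),"barFR":(381,100,76),"birdTL":(72,542,127.6),"birdTR":(435,542,127.6),"birdBL":(115,487,93.6),"birdBR":(395,487,93.6)}.items():
    q=ray("wrist",250+x/3.5,30+y/3.5,z); print(n,q.round(1),(A.T@(q-p)).round(1))
```

```text
corkL [536.4 127.2  82. ] [191.1 -13.5 -52.2]
corkR [561.6 133.2  82. ] [191.1  12.5 -52.1]
barL [531.2 122.3  76. ] [197.1 -19.7 -48.6]
barR [569.4 131.3  76. ] [197.1  19.6 -48.5]
barFL [518.7 171.8  76. ] [197.  -20.4 -99.6]
barFR [557.3 180.9  76. ] [197.1  19.2 -99.6]
birdTL [530.5 117.9 127.6] [145.5 -21.3 -44.4]
birdTR [571.9 127.6 127.6] [145.5  21.3 -44.4]
birdBL [531.2 117.8  93.6] [179.5 -20.7 -44.2]
birdBR [572.  127.4  93.6] [179.5  21.2 -44.2]
```

```bash
python3 -m handwheel '{"hand":[0,0,0],"travel":[[6,-0.4,0],[4.5,0,0],[0,0,0]],"dr":[[0,0,0],[0,0,0],[0,0,0]]}'
python3 - <<'E'
from h import *
p,A,s=tool();print(s["time_s"],p.round(1),s["grip_width"],s["ft_force"],s["wrist_torque"])
E
```

```text
time_s: 7.75
tool_pos: [560.5, 79.7, 261.5]
tcp_rot: [0.555, 0.438, 0.555, -0.439]
ft_force: [-0.7, -0.4, -1.5]
grip_width: 43.5
7.75 [560.5  79.7 261.5] 43.54908510542337 [-0.6771158  -0.35478624 -1.53529149] [-0.01731    -0.00176047  0.00955963]
```

```bash
for i in 1 2 ; do python3 -m handwheel '{"hand":[0,0],"travel":[[0.8,0,0],[0,0,0]],"dr":[[0,0,0],[0,0,0]]}' | grep -E "pos|force"; done
python3 - <<'E'
from h import *
p,A,s=tool();print(s["time_s"],p.round(1),s["ft_force"],s["wrist_torque"])
E
```

```text
tool_pos: [560.5, 79.7, 260.9]
ft_force: [0.5, -0.4, -1.1]
tool_pos: [560.6, 79.7, 260.2]
ft_force: [0.0, 0.6, 0.9]
8.25 [560.6  79.7 260.2] [0.03728028 0.64044961 0.90543712] [ 0.01388436  0.04757879 -0.00650898]
```

```bash
for i in 1 2 ; do python3 -m handwheel '{"hand":[0,0],"travel":[[0.7,0,0],[0,0,0]],"dr":[[0,0,0],[0,0,0]]}' | grep -E "pos|force"; done
```

```text
tool_pos: [560.5, 79.8, 260.2]
ft_force: [-3.4, 1.1, 9.3]
tool_pos: [560.4, 79.8, 260.2]
ft_force: [-5.2, -0.4, 16.7]
```

```bash
python3 -m handwheel '{"hand":[0,0],"travel":[[-1.1,0,0],[0,0,0]],"dr":[[0,0,0],[0,0,0]]}' | grep -E "pos|force"; python3 -m handwheel '{"hand":[0.55,0.6,0.65,0.75,0.8],"travel":[[0,0,0],[0,0,0],[0,0,0],[0,0,0],[0,0,0]],"dr":[[0,0,0],[0,0,0],[0,0,0],[0,0,0],[0,0,0]]}'
python3 - <<'E'
from h import *
p,A,s=tool();print(s["time_s"],p.round(1))
shot("wrist","w6.png")
E
```

```text
tool_pos: [560.6, 79.7, 260.2]
ft_force: [-2.7, 0.4, 7.5]
time_s: 9.62
tool_pos: [560.5, 79.7, 259.7]
tcp_rot: [0.555, 0.438, 0.555, -0.439]
ft_force: [0.0, -0.0, 0.8]
grip_width: 68.2
9.625 [560.5  79.7 259.7]
```

View pics/w6.png

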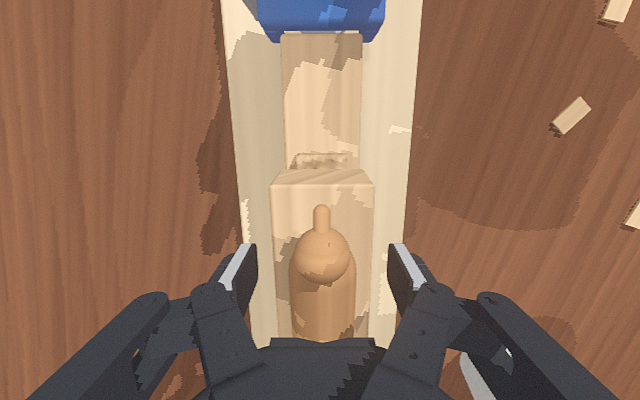

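Bird released on the cork and square with it, cork's end showing evenly (295..350, 155..168). Retreat straight up and look at the grip.

```bash
python3 -m handwheel '{"hand":[0.8,0.8,0.9,1,1],"travel":[[-10,0,0],[-45,0,0],[-55,0,0],[-10,0,-50],[0,0,-50]],"dr":[[0,0,0],[0,0,0],[0,0,0],[0,0,0],[0,0,0]]}';python3 -m handwheel '{"hand":[1,1],"travel":[[0,0,0],[0,0,0]],"dr":[[0,0,0],[0,0,0]]}' >/dev/null
python3 - <<'E'
from h import *
p,A,s=tool();print(s["time_s"],p.round(1),A.round(3).tolist(),s["ft_force"])
shot("wrist","w7.png"); print(find("latch_grip","wrist"),find("grip_mid","wrist"))
im=cv2.imread("pics/w7.png")[60:360,170:470]; cv2.imwrite("pics/w7c.png",cv2.resize(im,None,fx=2,fy=2,interpolation=cv2.INTER_CUBIC))
shot("top","t7.png"); print(find("latch_grip","top"))
im=cv2.imread("pics/t7.png")[130:230,240:380]; cv2.imwrite("pics/t7c.png",cv2.resize(im,None,fx=5.5,fy=5.5,interpolation=cv2.INTER_CUBIC))
E
```

```text
time_s: 10.3
tool_pos: [537.0, 177.8, 382.0]
tcp_rot: [0.555, 0.44, 0.554, -0.438]
ft_force: [0.1, 0.2, -1.0]
grip_width: 85.3
10.55 [537.4 176.9 380.2] [[0.0, 0.973, 0.232], [-0.0, 0.232, -0.973], [-1.0, 0.0, 0.0]] [ 1.03468315 -0.33026137  0.53675537]
[([529.5, 212.0, 144.1], 0.66, [323.0, 164.0])] [([532.5, 214.2, 142.5], 0.95, [327.0, 161.0]), ([369.1, 296.7, 21.5], 0.7, [186.0, 24.0])]
[([321.8, 340.8, 17.9], 0.31, [241.0, 245.0])]
```

View pics/w7c.png

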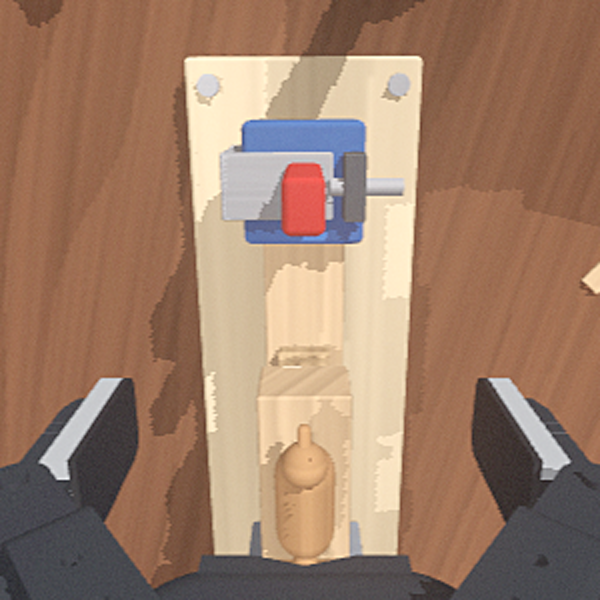

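View pics/t7c.png

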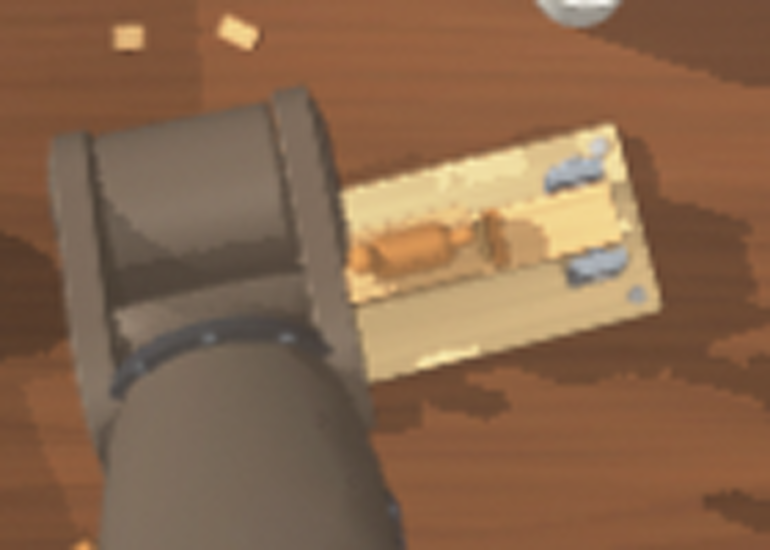

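Wrist picture: red grip's top face at crop (283..325, 180..235), i.e. full picture about (322,163); the lug is on its right (+x), bird sitting well on the cork.

Run:
```python
from h import *
p,A,s=tool()
for n,(x,y,z) in {"top c":(303.7,208,146),"L":(283,208,146),"R":(324.5,208,146),"far":(304,181,146),"near":(304,235,146),"birdTL":(259,394,116),"birdTR":(351,394,116),"corkL":(275,349,82),"corkR":(333,349,82),"far2":(304,163,94)}.items():
    q=ray("wrist",170+x/2,60+y/2,z); print(n,q.round(1),(A.T@(q-p)).round(1))
```

```text
top c [528.8 212.2 146. ] [233.7  -0.4 -37.1]
L [521.7 210.5 146. ] [233.7  -7.7 -37.1]
R [536.  213.9 146. ] [233.7   7.  -37.1]
far [526.7 221.5 146. ] [ 2.337e+02 -2.000e-01 -4.670e+01]
near [531.2 202.6 146. ] [233.7  -0.3 -27.3]
birdTL [529.8 119.7 116. ] [263.7 -20.7  53.1]
birdTR [570.2 129.3 116. ] [263.7  20.9  53.1]
corkL [533.7 127.7  82. ] [297.7 -15.   46.3]
corkR [562.2 134.4  82. ] [297.7  14.3  46.3]
far2 [526.5 222.4  94. ] [285.7  -0.3 -47.6]
```

```bash
python3 -m handwheel '{"hand":[1,1,1,1,1],"travel":[[0,-0.3,-37],[40,0,0],[35,0,0],[16,0,0],[8,0,0]],"dr":[[0,0,0],[0,0,0],[0,0,0],[0,0,0],[0,0,0]]}';python3 -m handwheel '{"hand":[0.6,0.5,0.4],"travel":[[0,0,0],[0,0,0],[0,0,0]],"dr":[[0,0,0],[0,0,0],[0,0,0]]}'
python3 - <<'E'
from h import *
p,A,s=tool();print(s["time_s"],p.round(1),A.round(3).tolist(),s["ft_force"])
shot("wrist","w8.png")
E
```

```text
time_s: 11.42
tool_pos: [528.9, 212.7, 280.4]
tcp_rot: [0.555, 0.439, 0.555, -0.439]
ft_force: [0.2, 0.0, 0.5]
grip_width: 85.1
time_s: 11.8
tool_pos: [528.7, 213.0, 281.5]
tcp_rot: [0.555, 0.439, 0.554, -0.438]
ft_force: [-0.1, 0.2, -0.1]
grip_width: 34.6
11.8 [528.7 213.  281.5] [[0.001, 0.973, 0.231], [0.0, 0.231, -0.973], [-1.0, 0.001, 0.0]] [-0.06764537  0.17574119 -0.12783375]
```

View pics/w8.png

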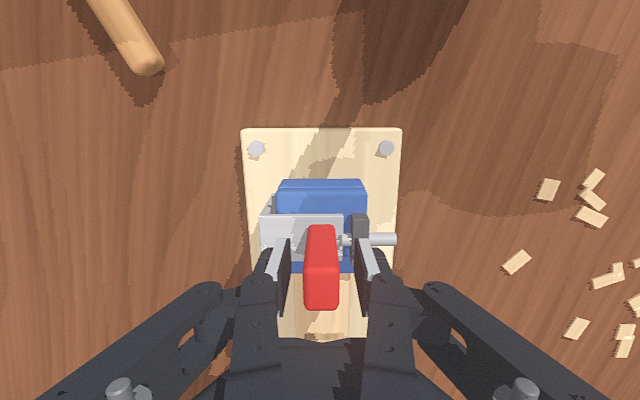

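The grip stands centred between the pads (305..338, 225..308). Close on it.

```bash
python3 -m handwheel '{"hand":[0.25,0,0,0],"travel":[[0,0,0],[0,0,0],[0,0,0],[0,0,0]],"dr":[[0,0,0],[0,0,0],[0,0,0],[0,0,0]]}' 60
python3 - <<'E'
from h import *
p,A,s=tool();print(s["time_s"],p.round(1),s["ft_force"],s["grip_width"],s["wrist_torque"])
shot("wrist","w9.png")
E
```

```text
time_s: 12.35
tool_pos: [528.5, 213.0, 281.1]
tcp_rot: [0.555, 0.438, 0.555, -0.438]
ft_force: [-3.0, -0.6, 5.6]
grip_width: 15.7
12.35 [528.5 213.  281.1] [-2.96433479 -0.58788714  5.63395441] 15.73558378250169 [-0.14604131  0.46660947  0.13006369]
```

View pics/w9.png

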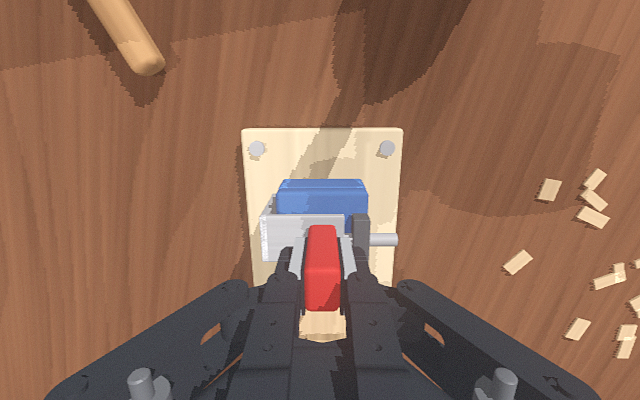

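```bash
python3 -m handwheel '{"hand":[0,0,0,0],"travel":[[0,-3,0],[0,-3,0],[0,-3,0],[0,0,0]],"dr":[[0,0,0],[0,0,0],[0,0,0],[0,0,0]]}'; python3 -m handwheel '{"hand":[0,0,0],"travel":[[0,-3,0],[0,-2.5,0],[0,0,0]],"dr":[[0,0,0],[0,0,0],[0,0,0]]}'
python3 - <<'E'
from h import *
p,A,s=tool();print(s["time_s"],p.round(1),(A.T@s["ft_force"]).round(1),s["grip_width"],s["wrist_torque"], A.round(3).tolist())
shot("wrist","w10.png")
E
```

```text
time_s: 12.9
tool_pos: [520.1, 210.9, 281.1]
tcp_rot: [0.555, 0.439, 0.554, -0.438]
ft_force: [5.8, 1.3, 2.1]
grip_width: 15.0
time_s: 13.28
tool_pos: [515.0, 209.7, 281.2]
tcp_rot: [0.555, 0.439, 0.554, -0.438]
ft_force: [8.0, 1.7, 1.1]
grip_width: 15.3
13.275 [515.  209.7 281.2] [-1.1  8.1  0.2] 15.311800971513671 [ 0.29177731 -1.24952312  0.11829748] [[0.003, 0.973, 0.231], [0.001, 0.231, -0.973], [-1.0, 0.003, 0.0]]
```

View pics/w10.png

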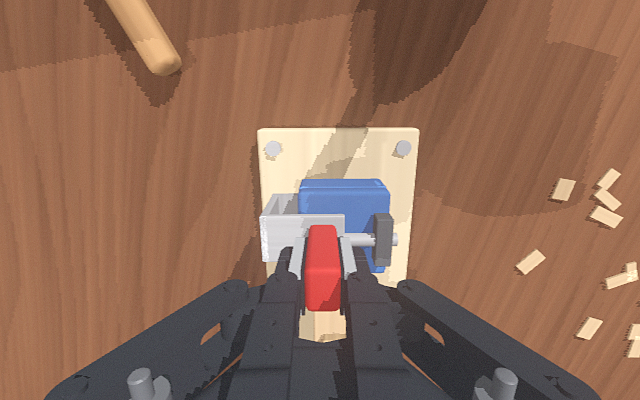

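Latch pulled ~14 mm (spring reads 8.1 N, as specified), the grip and plate moved left with the gripper. Now lift on the hinge arc: per 0.0207 rad, travel (-5.34, 0, +4.51).

```bash
python3 -m handwheel '{"hand":[0,0,0,0,0],"travel":[[-2.6,0,2.2],[-5.3,0,4.5],[-5.3,0,4.5],[-5.3,0,4.5],[-5.3,0,4.5]],"dr":[[0,0.01,0],[0,0.0207,0],[0,0.0207,0],[0,0.0207,0],[0,0.0207,0]]}'
python3 - <<'E'
from h import *
p,A,s=tool();print(s["time_s"],p.round(1),(A.T@s["ft_force"]).round(1),s["grip_width"],(A.T@s["wrist_torque"]).round(2), A.round(3).tolist())
th=np.arcsin(np.clip(-A[:,0]@np.array([-.231,.973,0])*-1,-1,1)); print("tilt",th)
g=p+A@[156.1,0,0]; print("grip",g)
shot("scene","s11.png"); im=cv2.imread("pics/s11.png")[130:290,230:430]; cv2.imwrite("pics/s11c.png",cv2.resize(im,None,fx=3.7,fy=3.7,interpolation=cv2.INTER_CUBIC))
E
```

```text
time_s: 13.95
tool_pos: [519.8, 189.1, 303.8]
tcp_rot: [0.529, 0.459, 0.58, -0.417]
ft_force: [7.5, 2.2, -3.8]
grip_width: 15.3
13.95 [519.8 189.1 303.8] [ 3.9  7.8 -0. ] 15.293958275610006 [-0.14 -0.01  1.28] [[-0.02, 0.973, 0.23], [0.091, 0.231, -0.969], [-0.996, 0.002, -0.093]]
tilt 0.09342205455762417
grip [516.68867101 203.36777311 148.37211757]
```

View pics/s11c.png

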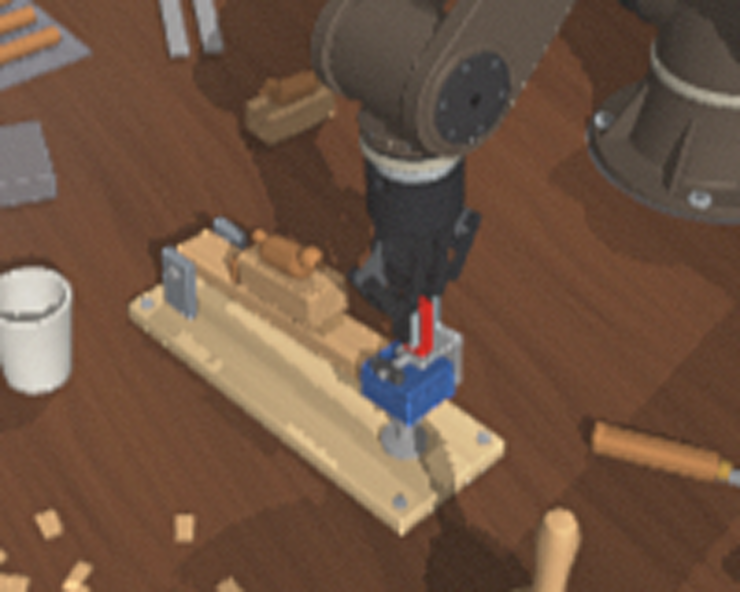

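The coupler is off the ball (370..455, 340..420), the bird on the cork. Continue.

```bash
python3 -m handwheel '{"hand":[0,0,0,0,0],"travel":[[-5.3,0,4.5],[-5.3,0,4.5],[-5.3,0,4.5],[-5.3,0,4.5],[-5.3,0,4.5]],"dr":[[0,0.0207,0],[0,0.0207,0],[0,0.0207,0],[0,0.0207,0],[0,0.0207,0]]}'
python3 - <<'E'
from h import *
p,A,s=tool();print(s["time_s"],p.round(1),(A.T@s["ft_force"]).round(1),s["grip_width"],(A.T@s["wrist_torque"]).round(2))
print("tilt",np.arcsin(-A[2,2])); print("grip",p+A@[156.1,0,0])
# radial check
h=np.array([515+.231*260,209.7-.973*260,66]); print((A.T@(p-h)).round(1))
E
```

```text
time_s: 14.62
tool_pos: [525.7, 164.0, 327.0]
tcp_rot: [0.498, 0.48, 0.606, -0.393]
ft_force: [7.2, 3.4, -3.0]
grip_width: 15.4
14.625 [525.7 164.  327. ] [ 3.3  7.8 -1. ] 15.361029555433776 [-0.12 -0.04  1.29]
tilt 0.19691220534923096
grip [518.94293864 193.75117574 173.95897035]
[-2.143e+02  2.000e-01 -2.600e+02]
```

```bash
for i in 1; do python3 -m handwheel '{"hand":[0,0,0,0,0],"travel":[[-5.3,0,4.5],[-5.3,0,4.5],[-5.3,0,4.5],[-5.3,0,4.5],[-5.3,0,4.5]],"dr":[[0,0.0207,0],[0,0.0207,0],[0,0.0207,0],[0,0.0207,0],[0,0.0207,0]]}'; done
python3 - <<'E'
from h import *
p,A,s=tool();print(s["time_s"],p.round(1),(A.T@s["ft_force"]).round(1),s["grip_width"])
print("tilt",np.arcsin(-A[2,2])); print("grip",p+A@[156.1,0,0])
h=np.array([515+.231*260,209.7-.973*260,66]); print((A.T@(p-h)).round(1))
shot("scene","s12.png"); im=cv2.imread("pics/s12.png")[130:290,230:430]; cv2.imwrite("pics/s12c.png",cv2.resize(im,None,fx=3.7,fy=3.7,interpolation=cv2.INTER_CUBIC))
E
```

```text
time_s: 15.25
tool_pos: [532.2, 136.6, 347.5]
tcp_rot: [0.466, 0.5, 0.631, -0.368]
ft_force: [7.6, 3.3, -3.6]
grip_width: 15.1
15.25 [532.2 136.6 347.5] [ 3.9  8.1 -0.3] 15.092748977055797
tilt 0.3005020523809857
grip [521.730685   181.66464119 198.34973362]
[-2.141e+02  1.000e-01 -2.600e+02]
```

View pics/s12c.png

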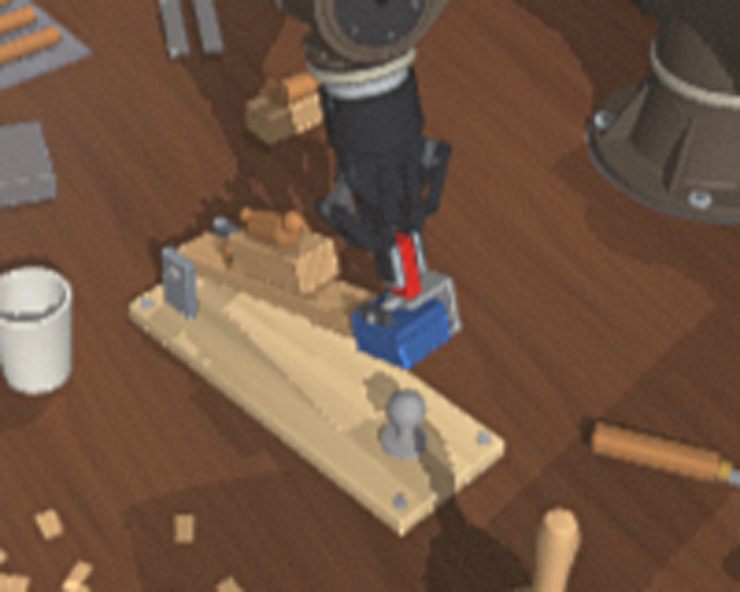

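Bar well off the ball (405,420), bird still on the cork. Final part, tapering.

```bash
python3 -m handwheel '{"hand":[0,0,0,0,0],"travel":[[-5.3,0,4.5],[-5.3,0,4.5],[-5.3,0,4.5],[-5.3,0,4.5],[-5.3,0,4.5]],"dr":[[0,0.0207,0],[0,0.0207,0],[0,0.0207,0],[0,0.0207,0],[0,0.0207,0]]}'
python3 -m handwheel '{"hand":[0,0,0,0,0],"travel":[[-2.6,0,2.2],[0,0,0],[0,0,0],[0,0,0],[0,0,0]],"dr":[[0,0.0103,0],[0,0,0],[0,0,0],[0,0,0],[0,0,0]]}'
python3 - <<'E'
from h import *
p,A,s=tool();print(s["time_s"],p.round(1),(A.T@s["ft_force"]).round(1),s["grip_width"],np.abs(s["joint_velocities"]).max())
print("tilt",np.arcsin(-A[2,2])); print("grip",p+A@[156.1,0,0])
h=np.array([515+.231*260,209.7-.973*260,66]); print((A.T@(p-h)).round(1))
shot("wrist","w13.png")
shot("scene","s13.png"); im=cv2.imread("pics/s13.png")[100:340,210:440]; cv2.imwrite("pics/s13c.png",cv2.resize(im,None,fx=2.5,fy=2.5,interpolation=cv2.INTER_CUBIC))
print(find("bird","scene"))
E
```

```text
time_s: 15.92
tool_pos: [539.1, 107.4, 364.9]
tcp_rot: [0.432, 0.518, 0.654, -0.341]
ft_force: [7.3, 3.5, -1.7]
grip_width: 14.9
time_s: 16.55
tool_pos: [539.7, 104.7, 366.3]
tcp_rot: [0.429, 0.52, 0.656, -0.339]
ft_force: [6.1, 3.3, -1.7]
grip_width: 15.1
16.55 [539.7 104.7 366.3] [ 2.3  6.7 -1. ] 15.077674942599241 0.0021416948147248175
tilt 0.4136993986642983
grip [525.4529409  165.77708067 223.35534653]
[-213.8    0.  -260. ]
[([575.4, 69.6, 163.1], 0.82, [303.0, 193.0]), ([211.4, -311.8, 36.7], 0.57, [335.0, 139.0])]
```

View pics/s13c.png

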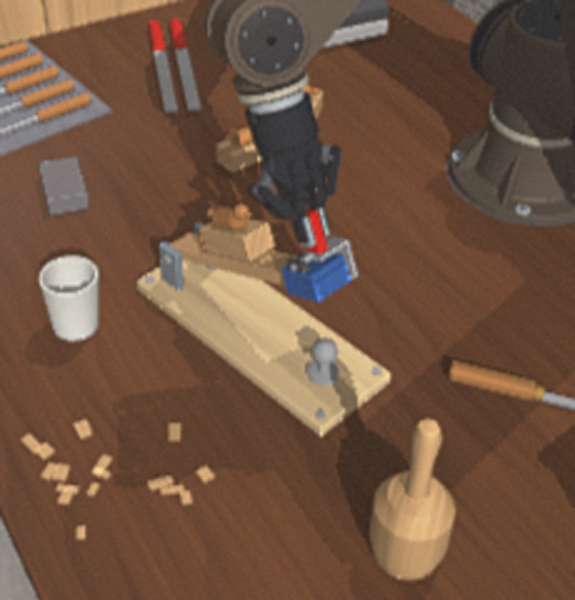

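View pics/w13.png

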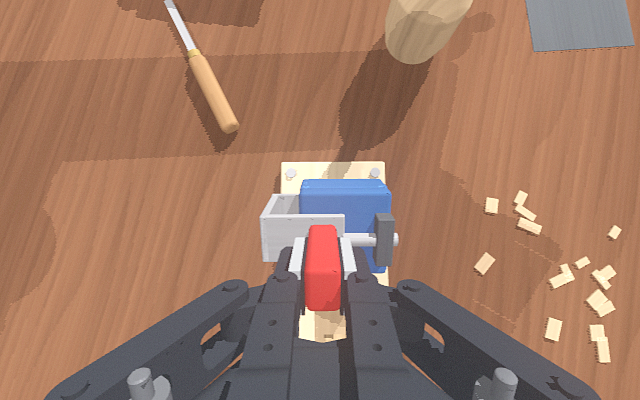

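Run:
```python
from h import *
im=cv2.imread("pics/s13.png")[165:235,265:365]; cv2.imwrite("pics/s13d.png",cv2.resize(im,None,fx=8,fy=8,interpolation=cv2.INTER_CUBIC))
h=np.array([515+.231*260,209.7-.973*260,66])-0; 
shift=np.array([.973,.231,0])*13.9; h=h+shift
yb=np.array([-.231,.973,0]);xb=np.array([.973,.231,0]);z=np.array([0,0,1.]);t=.4137
Y=yb*np.cos(t)+z*np.sin(t);Z=-yb*np.sin(t)+z*np.cos(t)
for x in(-22,22):
  for y in (-46,46):
    for zz in (0,34): 
      q=proj("scene",h+xb*x+Y*(120+y)+Z*(16+zz)); print(x,y,zz,((q-[265,165])*8).round())
```

```text
-22 -46 0 [290. 232.]
-22 -46 34 [267. 158.]
-22 46 0 [433. 262.]
-22 46 34 [410. 185.]
22 -46 0 [210. 279.]
22 -46 34 [186. 205.]
22 46 0 [351. 312.]
22 46 34 [327. 234.]
```

View pics/s13d.png

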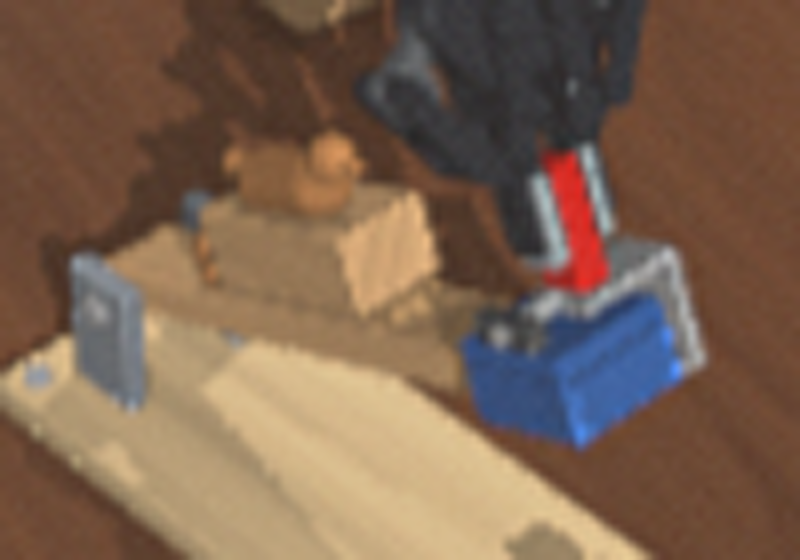

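The end-face corners, (342,238), (415,190), (440,265) and (358,315), match the prediction for a centred bird within about 2 px in the original image. I'll add a last 1.5 mm of lift, settle and hand in.

```bash
python3 -m handwheel '{"hand":[0,0,0,0,0],"travel":[[-1.5,0,1.3],[0,0,0],[0,0,0],[0,0,0],[0,0,0]],"dr":[[0,0.006,0],[0,0,0],[0,0,0],[0,0,0],[0,0,0]]}'
python3 - <<'E'
from h import *
p,A,s=tool();print(s["time_s"],(A.T@s["ft_force"]).round(1),s["grip_width"],"grip",p+A@[156.1,0,0],np.abs(s["joint_velocities"]).max())
print(r.finish_job())
E
```

```text
time_s: 17.32
tool_pos: [540.1, 102.9, 367.1]
tcp_rot: [0.427, 0.521, 0.658, -0.337]
ft_force: [6.6, 4.6, -2.0]
grip_width: 15.8
17.325 [ 3.1  7.4 -1.9] 15.822975115385297 grip [525.67881033 164.85914289 224.59528558] 0.0014645198357273153
the job is handed in; nothing more can be done
None
```

The job is done and handed in at about 17.3 s of the 51 s allowed. Of the three look-alikes I took the farthest bird. I set it block down and lengthwise on the cork, let go, and then worked the latch.

- **Bird:** the last scene picture, at full tilt, showed the block's end face within about 2 px of where a centred bird should be. I took no picture after the final 1.5 mm of lift.
- **Latch:** I pulled the grip about 14 mm with the bar still down. The sideways force then was 8.1 N, which fits the spring. It read 7.4 N at the end, within the noise I had seen.
- **Lift:** I raised the bar along its hinge arc. From the arm's pose, the grip ended at about 224.6 mm, 9.96 cm above its start, with a tilt of about 0.42 rad.
- **Hold:** the arm was still, and the gripper was closed on the grip at 15.8 mm with the grip force set to 60 N.
- **Bystanders:** the mallet, cup, sanding block and gouge showed no sign of having moved in the last pictures. I judged this by eye and did not measure it.

**Disagreement:** the scene-camera network put the bird about 25 mm from the expected place. It had been about 60 mm off on the cork at the start, so I relied on the picture geometry instead. No other checks failed.

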